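Key the tasting carousel round to its card and hold it

TASK

The tasting carousel is turned with the loose square key that stands in its wooden stand: put the key fully home in the square socket on the carousel's hub and turn the carousel with it until the glass jar stands directly behind the little card stand (jar, card and hub in one line). The carousel is sprung and swings back when let go, so finish holding the key there, gripped and still fully home, with the carousel at rest. Turn it only with the key: do not touch the carousel or what it carries with the robot, and leave the card stand, the bell, the scoop and the brush where they are.

Things in the scene. Friction and masses are not known exactly. Their poses are not given: they have to be found in the camera images.
- key: loose upright key, 145 mm tall, 0.1 to 0.16 kg; origin at the centre of its lower end, z up, x along the handle bar. Square steel shank 14 x 14 mm (sides along x and y, lowest 5 mm narrowed to 10 mm); round stop collar 26 mm across, 30 to 36 mm above the lower end. It fits the socket in any of four quarter turns.
- key_grip (a point): middle of the key's dark wooden handle bar, 125 mm above the key's lower end, axes as the key's. The bar is 52 mm (x) by 16 mm (y) by 40 mm high: grip it across its 16 mm, along y
- key_tip (a point): centre of the lower end of the key's shank (same as the key's origin)
- key_stand: fixed dark wooden block 64 x 64 x 45 mm, origin at the centre of its underside. The key stands 30 mm deep in a square hole in its top, collar on the top face, the handle's middle 140 mm above the counter; it lifts straight out. Behind stand and scoop, from 0.54 m out, a tray of chocolates on a block rises to about 0.17 m: carry the key round in front of it
- carousel_base: fixed foot of the carousel, 190 mm across; origin on the turning axis at counter height. On it turns a wooden disc 230 mm across, top 30 mm above the counter, that carries, fixed, one glass jar with cork lid (65 mm across, 74 mm from the axis, top 140 mm above the counter), an oval bowl and three chocolate cups (below 75 mm)
- socket (a point): centre of the mouth of the square socket in the top of the steel hub (46 x 46 mm, top 70 mm above the counter), on the axis; turns with the carousel, x to the jar, z up. 15.8 x 15.8 mm, sides along x and y, 34 mm deep, 3 mm chamfer. Key home: collar on the hub, lower end 30 mm below the mouth; it has about 0.13 rad of play either way
- jar_front (a point): point that turns with the carousel, straight out from the axis through the jar, 165 mm from the axis, 30 mm above the counter: it lies over the middle of the card stand when the jar stands behind the card
- carousel (a joint): carousel angle, rad, counter-clockwise from above positive, 0 at its spring rest, where it begins within about 0.15; range -1.5 to 1.5. The spring pulls back with 0.12 N m per rad against 0.02 N m friction, so it always comes to rest back against the key; the card stand is 0.5 to 1.1 rad away to one side or the other
- card_stand: loose card stand, 24 x 85 x 57 mm: small oak block with an upright pale card, just outside the carousel's rim, its middle about 165 mm from the turning axis, on either of two sides; origin at the centre of its underside. Marks where the jar must come; not to be moved.
- bell: loose counter bell, 80 mm across, 60 mm high, at the other side outside the carousel's rim; origin at the centre of its underside; leave it alone
- nib_scoop: loose scoop with wooden handle, 42 x 138 x 21 mm, lying on the counter between stand and carousel; origin at the centre of its underside; leave it alone
- brush: loose counter brush with wooden back, 26 x 131 x 30 mm, lying on the counter to the right of the stand; origin at the centre of its underside; leave it alone
There are look-alikes about, which are no part of the job. Of the things like the key, leave any that is blue or yellow; of the rest the larger one is meant.

How it is judged:
By the outcome, as a careful person would: the job done as asked, in the order asked, and still so for the second after the job is handed in, while the arm keeps its last pose, push and grip.
It also fails if it takes over 53 s, if anything falls off the work surface, if the arm or the gripper's body presses on something with over 40 N, if the wrist force passes 120 N, or if a joint passes its speed limit or range.

ROBOT

A 6-joint arm with a two-finger parallel gripper is mounted at the origin on a cart in front of the work surface, level with it; the furniture and walls round the work are solid. World frame = base frame: x ahead of the robot, y to its left, z up, the work surface at z = 0. Lengths are in mm, angles in degrees, forces in N, time in s.
With the tool pointing down it reaches from about 375 to 975 mm from the base axis. Payload 3.8 kg.
Tool frame: the origin (TCP) lies midway between the tips of the shut fingers; the grasp point (between the pads) lies 19 mm behind it; z points along the fingers, y is the direction in which the jaws open and shut (so a half turn about z gives the same grasp; the last joint's range is limited). The gripper opens to 88 mm and grips with 3 to 60 N. Pads are 18 mm wide; open, the fingers measure 123 mm over their backs; the gripper's body (75 mm by 187 mm) begins 45 mm behind the grasp point.
Start: joints at [67.787, 15.12, 91.902, -0, 72.978, -2.114], TCP at [231.961, 633.886, 201.206] pointing down, gripper open.
Joint ranges: [-150.88, 150.88], [-54.13, 125.18], [17.81, 147.31], [-75.09, 255.09], [0, 152.58], [-146.25, 146.25]. Speed limits (degrees/s): [147.25, 147.25, 180, 180, 180, 180].

INTERFACE

Orientations are given as a 3x3 rotation matrix whose columns are the frame's x, y, z axes.
In Python, from bench import env gives the robot as it stands.
- The arm moves only by the tool send_rows, never from a script. Its argument "targets" is a list of rows, each a list of 4 numbers: the shift along the tool's x, y, z in mm, then the turn about the tool's z in degrees. A call has 1 to 12 rows; each row shifts and turns the commanded pose from where the row before left it, along the tool's axes as they then stand; what a row does not reach is not made up. A row lasts 1/8 s, in which the tool goes at most 62.5 mm and 10.7 degrees, less where a joint would pass 70% of its speed; a pose out of reach is approached as far as the arm can. A call is refused whole if a number of a shift passes 62.5 or a number of a turn 10.7, either way. A call with a gripper value outside its range is refused whole. "jaw" is the opening, from 0 (shut) to 1 (fully open), set as the call begins (left out, the last holds). The fingers move at their own pace and stop on an object; the grip force is fixed at half the most. Time passes only in rows, so rows that do not move let the fingers close. It gives the time, the measured TCP pose, the force and the opening at its end, in the units of the state.
- env.state(): the state, without advancing time (a new reading comes with each control period).
- env.get_image(name): name is "scene" or "side" or "wrist"; returns (picture, depth): 384x512x3 uint8, red, green, blue; 384x512 float32, mm along the optical axis (not along the pixel's ray), 0 where there is no reading.
- env.camera_params(name): a dict with "fx", "fy", "cx", "cy" (pixels), "dist_coeffs" ([k1, k2, p1, p2, k3] as OpenCV has them; the pictures are not rectified), "rvec" (rotation vector, rad) and "tvec" (3), from world to camera coordinates, as OpenCV has them; the wrist camera has in their place "hand_eye" (4x4, takes a point from camera to tool coordinates, whose origin is the TCP and whose axes are the flange's). Camera axes: x right, y down, z forward; pixel columns grow to the right and rows downward; lengths in mm; the calibration is good to about 2 mm. A picture is of the moment at which its call begins: read the wrist's pose just before it. camera_params takes no time and is no camera call.
- env.sign_off(): hands the job in, once; it reports no verdict.
The state is a dict: "time_s": time; "joint_positions": joint angles; "joint_vel": joint speeds; "effort": joint torques, N m; "position": TCP position; "tool_rot": TCP orientation; "wrist_force": force on the tool from outside, world axes, zero at the start; "wrist_torque": the same for the moment, N m; "finger_gap": opening from 0.0 (shut) to 1.0 (fully open).
Only numpy, scipy, OpenCV 4.12 (cv2) and the standard library are available. Lean on these libraries where they do the work, as an engineer would, in place of code of your own. Each camera call takes 0.05 s, during which the arm holds its last target. There are 200 camera calls.

## Working session

There is one attempt and no reset: what is moved stays moved. The work goes in short steps, Python scripts to look and compute and a tool call to move; the robot and the scene stay as the last step left them, time stands still between calls to the robot, and variables do not carry over. Pictures are saved under pics/ and viewed, about 8 in all and at most 12, crops included, and the job is handed in when it is done.

Besides the shell and the picture viewer there is one more tool, called after "Call:" as name(argument=value, ...), one argument or row to a line, values as JSON. send_rows: Moves the arm, as the interface text tells. Its arguments: {"type":"object","properties":{"targets":{"type":"array"},"jaw":{"type":"number"}},"required":["targets"]}

```bash
mkdir -p pics
cat > h.py <<'E'
import numpy as np, cv2
from bench import env
def P(n):
    return env.camera_params(n)
def grab(n,tag):
    s=env.state(); im,d=env.get_image(n); np.savez(f'pics/{tag}.npz',im=im,d=d,pos=s['position'],rot=s['tool_rot'])
    cv2.imwrite(f'pics/{tag}.png',im[:,:,::-1]); return im,d,s
def cam(n,s=None):
    p=P(n); K=np.array([[p['fx'],0,p['cx']],[0,p['fy'],p['cy']],[0,0,1.]]); D=np.array(p['dist_coeffs'],float)
    if 'rvec' in p:
        R=cv2.Rodrigues(np.array(p['rvec'],float))[0]; t=np.array(p['tvec'],float).ravel(); return K,D,R.T,-R.T@t
    H=np.array(p['hand_eye']); Rt=np.array(s['tool_rot']).reshape(3,3); return K,D,Rt@H[:3,:3],Rt@H[:3,3]+np.array(s['position'])
def rays(c,uv):
    K,D,R,C=c; n=cv2.undistortPoints(np.array(uv,float).reshape(-1,1,2),K,D).reshape(-1,2)
    return np.c_[n,np.ones(len(n))]@R.T, C
def plane(c,uv,z):
    r,C=rays(c,uv); return C+r*((z-C[2])/r[:,2])[:,None]
def cloud(c,d):
    h,w=d.shape; v,u=np.mgrid[:h,:w]; r,C=rays(c,np.c_[u.ravel(),v.ravel()]); return (C+r*d.reshape(-1,1)).reshape(h,w,3)
def proj(c,X):
    K,D,R,C=c; rv=cv2.Rodrigues(R.T)[0]; return cv2.projectPoints(np.array(X,float).reshape(-1,1,3),rv,-R.T@C,K,D)[0].reshape(-1,2)
E
python3 - <<'E'
from h import *
a=grab('scene','s0')[0]; b=grab('side','d0')[0]
cv2.imwrite('pics/sd.png',cv2.resize(a,(800,600))[:,:,::-1]); 
cv2.imwrite('pics/dd.png',cv2.resize(b,(800,600))[:,:,::-1])
s=env.state(); print(s['position'],s['tool_rot'],s['time_s'],s['wrist_force'])
for n in('scene','side'): print(n,cam(n)[3],cam(n)[2][:,2])
E
```

```text
[231.69484361 633.22853312 200.0290796 ] [[-9.39102586e-01  3.43636099e-01 -7.50908826e-04]
 [ 3.43636912e-01  9.39100773e-01 -1.84714229e-03]
 [ 7.04342881e-05 -1.99269609e-03 -9.99998012e-01]] 0.1 [ 0.23359129 -0.59789003  0.12261741]
scene [-841.23013834  725.18918027  827.63020672] [ 0.81638495 -0.36688347 -0.44599567]
side [ 158.37659869 -854.69722414  836.72723703] [ 0.25821483  0.77945527 -0.57076666]
```

View pics/sd.png

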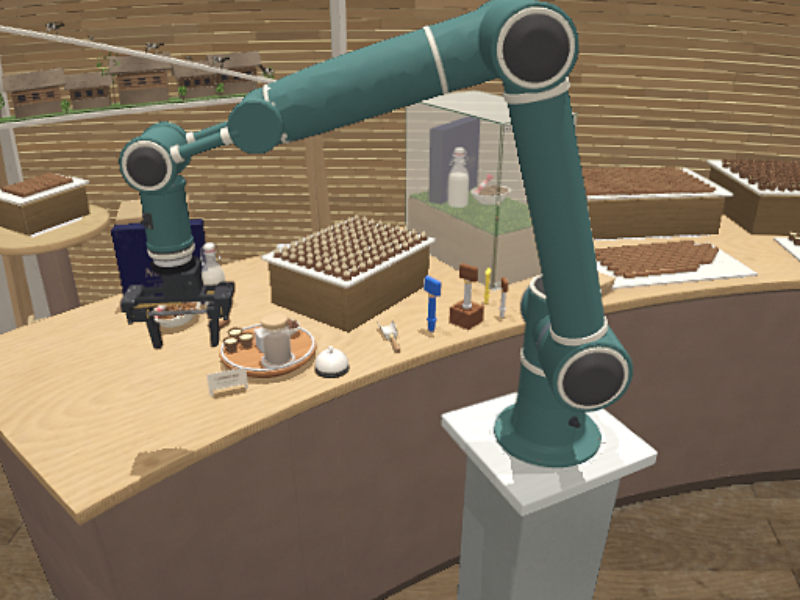

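View pics/dd.png

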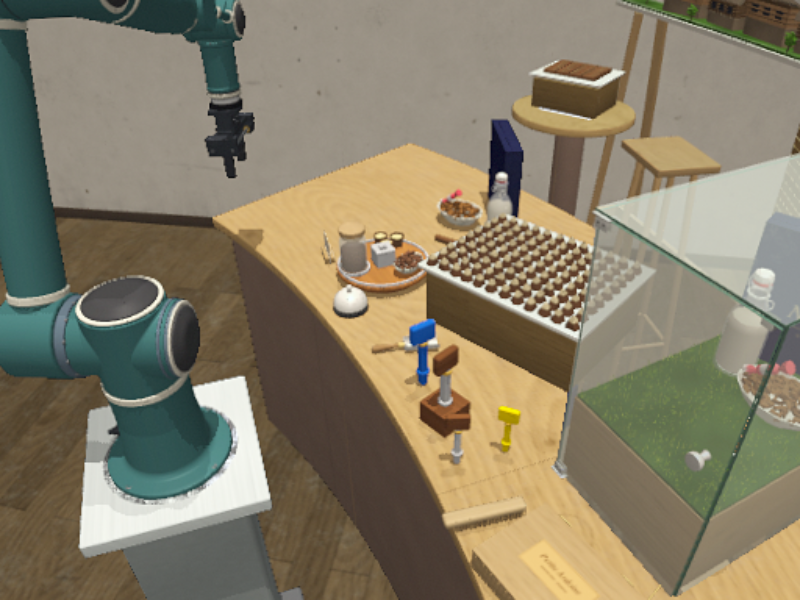

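Key candidates in the side view: blue key (423,350), brown-handled key in the dark stand (445,375), yellow key (508,430) and a small grey/brown key (457,447). I choose the brown one in the stand because it is the larger of those that aren't blue or yellow.

Run:
```python
from h import *
for n,t in(('side','d0'),('scene','s0')):
    z=np.load(f'pics/{t}.npz'); c=cam(n); X=cloud(c,z['d'])
    pts=dict(side=dict(handle=(446,360),stand=(440,400),blue=(423,333),yellow=(508,415),jarlid=(350,229),hub=(383,247),bell=(350,292),card=(328,250),small=(457,450)),
      scene=dict(handle=(468,272),stand=(466,310),blue=(432,287),jarlid=(275,325),card=(228,380),bell=(331,355),hub=(262,340)))[n]
    for k,(u,v) in pts.items(): print(n,k,X[int(v*.64),int(u*.64)].round(0))
    hsv=cv2.cvtColor(z['im'],cv2.COLOR_RGB2HSV)
    # disc orange
    m=(hsv[...,0]<14)&(hsv[...,1]>130)&(hsv[...,2]>120)&(abs(X[...,2]-30)<12); p=X[m]
    print('orange',len(p),p.mean(0) if len(p) else '')
    print([ (q.round(0)) for q in np.percentile(p,[1,99],axis=0)] if len(p) else '')
    # key handle
    m=(X[...,2]>112)&(X[...,2]<170)&(X[...,0]>300)&(X[...,0]<560)&(hsv[...,0]<15)&(hsv[...,1]>100)
    m&=np.linalg.norm(X[...,:2]-X[int(pts['handle'][1]*.64),int(pts['handle'][0]*.64)][:2],axis=-1)<60
    p=X[m]; t=p[p[:,2]>155]; print('handle',len(p),p.mean(0),p.min(0),p.max(0),'top',len(t),t.mean(0) if len(t) else '')
    if len(t)>5: print(cv2.minAreaRect(t[:,:2].astype(np.float32)))
im,d,s=grab('wrist','w0'); print(cam('wrist',s)[3],cam('wrist',s)[2][:,2])
```

```text
side handle [ 472. -104.  151.]
side stand [467. -92.  49.]
side blue [470.   4. 129.]
side yellow [ 543. -201.   91.]
side jarlid [447. 416. 138.]
side hub [528. 433.  62.]
side bell [419. 341.  20.]
side card [411. 543.  19.]
side small [ 456. -195.   32.]
orange 65 [507.13536056 219.0197184   32.54899695]
[array([ 416., -115.,   21.]), array([659., 545.,  42.])]
handle 207 [473.18406941 -99.06323579 145.7719156 ] [ 452.40441992 -110.20462296  122.62320144] [498.60343783 -80.95204745 161.45941836] top 71 [474.52412787 -95.75282145 157.91808983]
((475.02740478515625, -95.31861114501953), (48.52283477783203, 13.175524711608887), 26.58078956604004)
scene handle [476. -89. 142.]
scene stand [461. -81.  46.]
scene blue [466.  18. 130.]
scene jarlid [423. 424. 137.]
scene card [-841.  725.  828.]
scene bell [401. 310.  45.]
scene hub [454. 451.  92.]
orange 207 [493.73228079 232.96463586  29.71068588]
[array([  409., -1063.,    22.]), array([791., 623.,  41.])]
handle 115 [472.10952662 -88.70630507 145.23568017] [ 449.1836822  -105.46385007  124.50536956] [503.95831419 -74.94602082 165.86603423] top 28 [473.8274741  -89.22192767 160.05569279]
((475.54132080078125, -88.06259155273438), (53.91828536987305, 18.19850730895996), 21.547399520874023)
[162.47814051 660.38679551 382.44785881] [ 0.27302022 -0.10183661 -0.95660298]
```

View pics/w0.png

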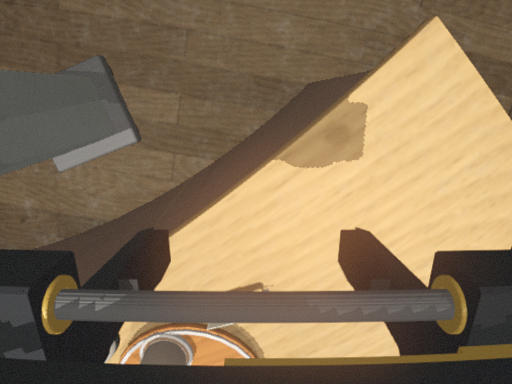

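Call:
send_rows(
  targets=[
    [-20, -5, -20, 0],
    [-40, -9, -25, 0],
    [-40, -9, -20, 0],
    [-40, -9, -15, 0],
    [-40, -9, -15, 0],
    [-40, -9, -15, 0],
    [-40, -9, -10, 0],
    [-40, -9, -10, 0],
    [-40, -9, 0, 0],
    [-40, -9, 0, 0],
    [-20, -5, 0, 0],
    [0, 0, 0, 0],
  ],
)

```text
time_s: 1.65
position: [577.4, 409.7, 331.7]
tool_rot: [[-0.938, 0.346, 0.0], [0.346, 0.938, 0.0], [0.0, 0.0, -1.0]]
wrist_force: [0.3, 0.3, 0.1]
finger_gap: 1.0
```

Run:
```python
from h import *
im,d,s=grab('wrist','w1'); print(s['position'],s['joint_positions'],cam('wrist',s)[3]); 
s2=grab('scene','s1');grab('side','d1')
```

```text
[577.39214807 409.67018362 331.74247986] [ 3.33344857e+01  1.61307865e+01  7.71829677e+01  1.18569630e-02
  8.66710375e+01 -3.64210900e+01] [508.08629537 436.61000673 514.15786822]
```

View pics/w1.png

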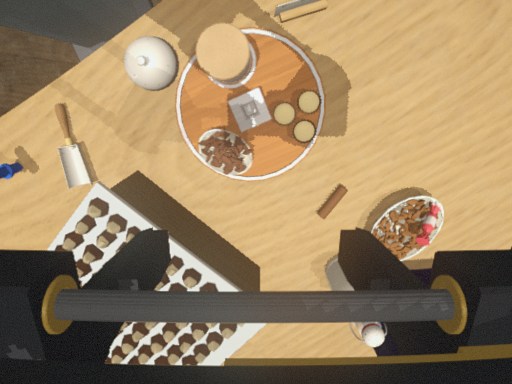

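Clear view from above: hub (250,110), jar lid (223,52), card stand (300,10), bell (150,62), and scoop (70,145).

Run:
```python
from h import *
z=np.load('pics/w1.npz'); s=dict(position=z['pos'],tool_rot=z['rot']); c=cam('wrist',s); im=z['im']; X=cloud(c,z['d'])
hsv=cv2.cvtColor(im,cv2.COLOR_RGB2HSV)
def fitc(p):
    A=np.c_[2*p[:,:2],np.ones(len(p))]; q=np.linalg.lstsq(A,(p[:,:2]**2).sum(1),rcond=None)[0]; return q[:2],np.sqrt(q[2]+q[:2]@q[:2])
def robust(p):
    for _ in range(6):
        o,r=fitc(p); e=abs(np.linalg.norm(p[:,:2]-o,axis=1)-r); p=p[e<max(2*np.median(e),1)]
    return o,r,len(p)
# white rim
m=(hsv[...,1]<60)&(hsv[...,2]>180); v,u=np.nonzero(m); uv=np.c_[u,v]
k=abs(np.linalg.norm(uv-[251,104],axis=1)-73)<6; uv=uv[k]
print('rim z30',robust(plane(c,uv,30)), 'depth z',np.median(X[uv[:,1],uv[:,0],2]))
# hub
v,u=np.mgrid[80:140,220:280]; Z=X[80:140,220:280,2]; m=(abs(Z-70)<6)
m2=np.zeros(im.shape[:2],np.uint8); m2[80:140,220:280]=m; 
cs=max(cv2.findContours(m2,0,1)[0],key=cv2.contourArea); 
P2=plane(c,cs.reshape(-1,2),70)[:,:2].astype(np.float32); print('hub depth',cv2.minAreaRect(P2), 'z',np.median(X[...,2][m2>0]))
m3=np.zeros(im.shape[:2],np.uint8); m3[85:136,224:276]=(hsv[85:136,224:276,1]<60)&(hsv[85:136,224:276,2]>110)
cs=max(cv2.findContours(m3,0,1)[0],key=cv2.contourArea);P2=plane(c,cs.reshape(-1,2),70)[:,:2].astype(np.float32); print('hub col',cv2.minAreaRect(P2))
# lid
m4=(abs(X[...,2]-140)<6); m4[:, :185]=0; m4[:,260:]=0; m4[90:]=0; m4=m4.astype(np.uint8)
cs=max(cv2.findContours(m4,0,1)[0],key=cv2.contourArea); print('lid',robust(plane(c,cs.reshape(-1,2),140)),'z',np.median(X[...,2][m4>0]))
cv2.imwrite('pics/crop1.png',cv2.resize(np.vstack([im[0:30,262:342],im[90:130,210:290]])[:,:,::-1],None,fx=8,fy=8,interpolation=2))
for n,t in(('scene','s1'),('side','d1')):
    q=np.load(f'pics/{t}.npz'); Y=cloud(cam(n),q['d']); 
    m=(Y[...,2]>8)&(Y[...,2]<65)&(Y[...,0]>370)&(Y[...,0]<450)&(Y[...,1]>480)&(Y[...,1]<620); p=Y[m]; print(n,len(p),p.mean(0),p.min(0),p.max(0),cv2.minAreaRect(p[:,:2].astype(np.float32)))
```

```text
rim z30 (array([526.22538239, 424.00097373]), np.float64(108.67292872078811), 1025) depth z 32.94518593064339
hub depth ((525.7340087890625, 423.33160400390625), (45.76939392089844, 46.0177001953125), 3.054224967956543) z 68.7565554608779
hub col ((525.702880859375, 424.0400085449219), (46.666648864746094, 46.61833953857422), 3.0645370483398438)
lid (array([452.60968641, 419.46956692]), np.float64(29.61769533849963), 154) z 138.56971639245575
scene 386 [413.00711228 540.08197576  31.32760669] [393.19149316 480.02408193   8.42945146] [449.22823389 587.50476598  58.57128554] ((414.9036560058594, 529.1555786132812), (46.718894958496094, 112.76136779785156), 16.819257736206055)
side 77 [411.33158505 538.89012809  23.40402181] [398.49259659 503.22945087   8.43926423] [425.72004146 580.13524638  58.11476479] ((412.4627380371094, 541.6468505859375), (76.99976348876953, 24.21763038635254), 86.68428802490234)
```

View pics/crop1.png

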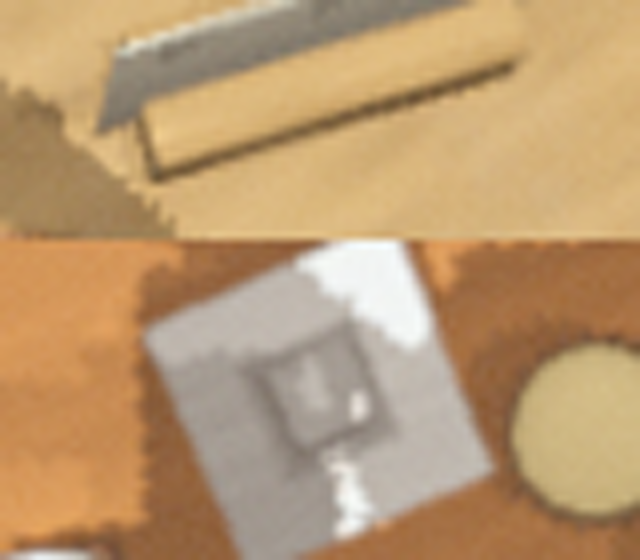

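Call:
send_rows(
  targets=[
    [30, 15, 0, 0],
    [40, 20, 0, 0],
    [30, 15, 0, 0],
    [0, 0, 0, 0],
    [0, 0, 0, 0],
  ],
)

```text
time_s: 2.42
position: [498.9, 492.7, 331.4]
tool_rot: [[-0.94, 0.342, 0.0], [0.342, 0.94, -0.0], [-0.0, -0.0, -1.0]]
wrist_force: [0.0, 1.0, -0.6]
finger_gap: 1.001
```

Run:
```python
from h import *
im,d,s=grab('wrist','w2'); c=cam('wrist',s); print(s['position'],c[3]); X=cloud(c,d)
uv=proj(c,[[526,424,70],[412,541,20],[430,541,20],[412,560,20]]); print(uv.round(0))
hsv=cv2.cvtColor(im,cv2.COLOR_RGB2HSV)
a,b=uv[0].astype(int)
m3=np.zeros(im.shape[:2],np.uint8); sl=np.s_[b-27:b+27,a-27:a+27]; m3[sl]=(hsv[sl][...,1]<60)&(hsv[sl][...,2]>110)
cs=max(cv2.findContours(m3,0,1)[0],key=cv2.contourArea);print('hub col',cv2.minAreaRect(plane(c,cs.reshape(-1,2),70)[:,:2].astype(np.float32)))
m=(abs(X[...,2]-70)<6).astype(np.uint8); mm=0*m; mm[sl]=m[sl]
cs=max(cv2.findContours(mm,0,1)[0],key=cv2.contourArea);print('hub dep',cv2.minAreaRect(plane(c,cs.reshape(-1,2),70)[:,:2].astype(np.float32)))
near=np.linalg.norm(X[...,:2]-[412,541],axis=-1)<60
for lo,hi in((8,30),(12,22),(30,62)):
    p=X[near&(X[...,2]>lo)&(X[...,2]<hi)]; print(lo,hi,len(p),p.mean(0) if len(p) else '',cv2.minAreaRect(p[:,:2].astype(np.float32)) if len(p) else '')
a,b=uv[1].astype(int); print(a,b)
cv2.imwrite('pics/crop2.png',cv2.resize(im[max(b-40,0):b+40,a-50:a+50,::-1],None,fx=7,fy=7,interpolation=2))
```

```text
[498.878831   492.6664117  331.39167985] [429.40424404 519.42722743 513.76830546]
[[215. 181.]
 [263.  77.]
 [267.  89.]
 [275.  73.]]
hub col ((523.552978515625, 426.07757568359375), (51.3905029296875, 52.139034271240234), 3.2048611640930176)
hub dep ((525.125, 423.9559631347656), (46.7043342590332, 46.428688049316406), 3.344797372817993)
8 30 843 [419.56682363 539.71814355  16.79278833] ((422.8929138183594, 533.946533203125), (61.17558288574219, 95.1303939819336), 36.75666427612305)
12 22 716 [414.98521718 545.45318754  14.93880762] ((414.91912841796875, 545.0604858398438), (84.61504364013672, 24.63227081298828), 86.68894958496094)
30 62 172 [433.47050251 522.39972527  41.12559817] ((423.040771484375, 533.5707397460938), (51.25653076171875, 95.11062622070312), 34.259639739990234)
263 77
```

View pics/crop2.png

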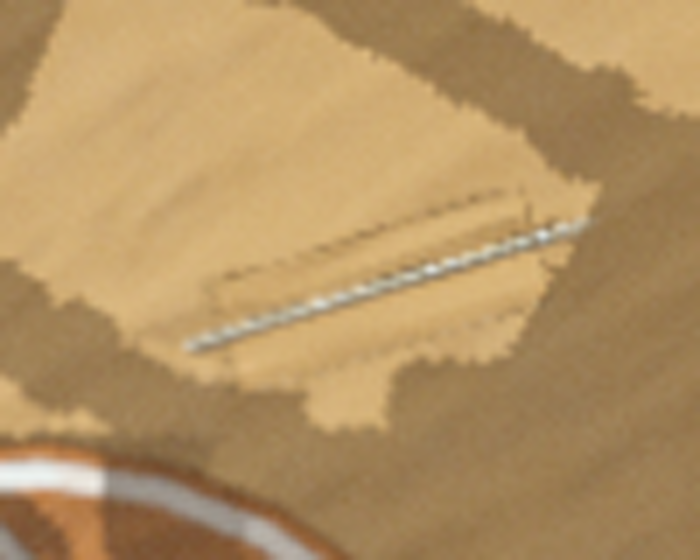

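Call:
send_rows(
  targets=[
    [-9, -22, 0, 0],
    [-18, -45, 0, 0],
    [-20, -50, 0, 0],
    [-20, -50, 0, 0],
    [-20, -50, 0, 0],
    [-20, -50, 0, 0],
    [-20, -50, 0, 0],
    [-20, -50, 0, 0],
    [-20, -50, 0, 0],
    [-18, -45, 0, 0],
    [-18, -40, 0, 0],
    [-9, -20, 0, 0],
  ],
  jaw=0.6,
)

```text
time_s: 3.98
position: [518.9, -74.1, 331.4]
tool_rot: [[-0.938, 0.347, 0.0], [0.347, 0.938, -0.001], [-0.001, -0.001, -1.0]]
wrist_force: [0.1, 1.2, 0.3]
finger_gap: 0.6
```

Call:
send_rows(
  targets=[
    [0, 0, 0, -8],
    [0, 0, 0, -9],
    [0, 0, 0, -9],
    [0, 0, 0, -9],
    [0, 0, 0, -9],
    [0, 0, 0, 0],
    [0, 0, 0, 0],
  ],
)

```text
time_s: 4.85
position: [519.2, -71.3, 331.3]
tool_rot: [[-0.916, -0.402, 0.0], [-0.402, 0.916, -0.0], [-0.0, -0.0, -1.0]]
wrist_force: [0.3, 0.1, 0.7]
finger_gap: 0.597
```

Run:
```python
from h import *
im,d,s=grab('wrist','w3'); c=cam('wrist',s); print(s['position'],np.array(s['joint_positions']).round(1),c[3]); X=cloud(c,d)
R=s['tool_rot'].reshape(3,3) if hasattr(s['tool_rot'],'reshape') else np.array(s['tool_rot']); print('yaw',np.degrees(np.arctan2(R[1,0],R[0,0])))
near=np.linalg.norm(X[...,:2]-[475,-92],axis=-1)<55
m=near&(X[...,2]>145)&(X[...,2]<172); p=X[m]; print(len(p),p.mean(0),cv2.minAreaRect(p[:,:2].astype(np.float32)))
mu=m.astype(np.uint8); cs=max(cv2.findContours(mu,0,1)[0],key=cv2.contourArea); print('z160',cv2.minAreaRect(plane(c,cs.reshape(-1,2),160)[:,:2].astype(np.float32)))
m=near&(X[...,2]>35)&(X[...,2]<50); p=X[m]; print('stand',len(p),cv2.minAreaRect(p[:,:2].astype(np.float32)))
mu=m.astype(np.uint8); cs=np.vstack(cv2.findContours(mu,0,1)[0]); print('stand45',cv2.minAreaRect(plane(c,cs.reshape(-1,2),45)[:,:2].astype(np.float32)))
print(proj(c,[[475,-92,160]]))
```

```text
[519.20031916 -71.31909234 331.31043125] [ -10.5   -4.5   99.8   -0.    84.7 -124.2] [ 451.58883763 -100.74098847  513.71853516]
yaw -156.2963735400659
631 [478.45756364 -92.61545111 157.89440416] ((479.1927185058594, -92.13782501220703), (50.378692626953125, 15.9850435256958), 23.801029205322266)
z160 ((478.6624450683594, -92.33168029785156), (49.30403137207031, 15.689682960510254), 23.90121841430664)
stand 1341 ((479.39105224609375, -92.4574966430664), (62.240936279296875, 64.32696533203125), 23.678085327148438)
stand45 ((479.1879577636719, -92.49468994140625), (61.831787109375, 63.92570495605469), 23.68400001525879)
[[252.53407447 116.95304913]]
```

View pics/w3.png

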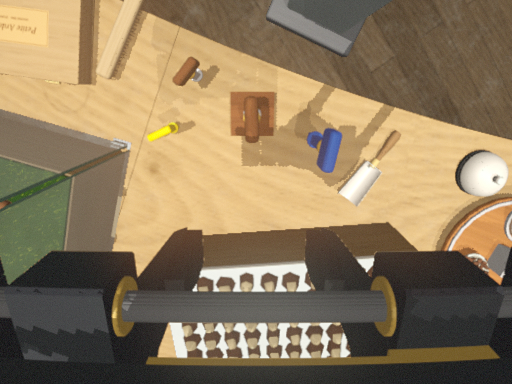

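Target confirmed: it is the brown key at (252,117) in its stand. The small look-alike is at (187,70), the blue one at (328,150) and the yellow one at (163,130).

Call:
send_rows(
  targets=[
    [15, -1, 0, 0],
    [20, -1, 15, 0],
    [10, -1, 30, 0],
    [0, 0, 30, 0],
    [0, 0, 30, 0],
    [0, 0, 30, 0],
    [0, 0, 25, 0],
    [0, 0, 20, 0],
    [0, 0, 15, 0],
    [0, 0, 10, 0],
    [0, 0, 0, 0],
  ],
)

```text
time_s: 6.28
position: [478.8, -91.7, 125.7]
tool_rot: [[-0.914, -0.405, -0.001], [-0.405, 0.914, 0.0], [0.001, 0.001, -1.0]]
wrist_force: [1.5, 0.2, 0.4]
finger_gap: 0.599
```

Run:
```python
from h import *
s=env.state(); print(s['position'],s['wrist_force'],s['wrist_torque'])
```

```text
[478.82742976 -91.74561885 125.71918741] [1.45276247 0.17444134 0.4286143 ] [0.07913115 0.02150973 0.07387526]
```

Close on the key.

Call:
send_rows(
  targets=[
    [0, 0, 0, 0],
    [0, 0, 0, 0],
    [0, 0, 0, 0],
    [0, 0, 0, 0],
    [0, 0, 0, 0],
    [0, 0, 0, 0],
    [0, 0, 0, 0],
    [0, 0, 0, 0],
  ],
  jaw=0,
)

```text
time_s: 7.28
position: [479.4, -91.7, 126.2]
tool_rot: [[-0.914, -0.405, -0.0], [-0.405, 0.914, 0.0], [0.0, 0.0, -1.0]]
wrist_force: [0.7, -0.5, 0.1]
finger_gap: 0.007
```

Run:
```python
from h import *
s=env.state(); print(s['position'],s['wrist_force'],s['wrist_torque'],s['finger_gap']*88)
```

```text
[479.35457668 -91.7412456  126.17843165] [ 0.73423562 -0.54503874  0.06202629] [ 0.02028626  0.02259538 -0.00323016] 0.5908511053503678
```

The jaws shut to about 0, so the bar isn't between them. I'll look.

Run:
```python
from h import *
im,d,s=grab('wrist','w4'); a=grab('side','d4')[0]; b=grab('scene','s4')[0]
u=proj(cam('side'),[[479,-92,130]])[0].astype(int); v=proj(cam('scene'),[[479,-92,130]])[0].astype(int); print(u,v)
A=cv2.resize(a[u[1]-60:u[1]+50,u[0]-60:u[0]+60],(400,367)); B=cv2.resize(b[v[1]-60:v[1]+50,v[0]-60:v[0]+60],(400,367))
cv2.imwrite('pics/c4.png',np.hstack([A,B])[:,:,::-1])
```

```text
[285 232] [299 176]
```

View pics/c4.png

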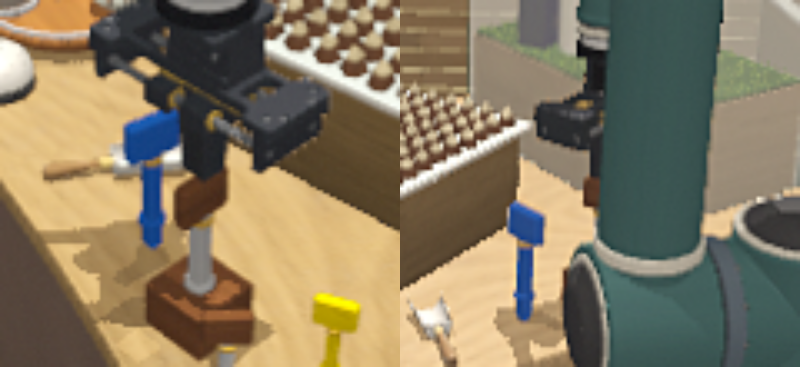

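View pics/w4.png

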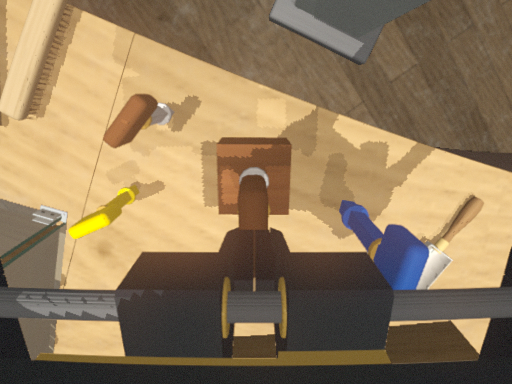

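Run:
```python
from h import *
z=np.load('pics/w4.npz'); s=dict(position=z['pos'],tool_rot=z['rot']); c=cam('wrist',s); X=cloud(c,z['d'])
print('TCP px',proj(c,[z['pos'],z['pos']+[0,0,19]]),'key px',proj(c,[[479,-92.4,160],[479,-92.4,45]]))
near=np.linalg.norm(X[...,:2]-[475,-92],axis=-1)<55
for lo,hi in((35,50),(110,135),(135,172)):
    m=near&(X[...,2]>lo)&(X[...,2]<hi); p=X[m]; print(lo,hi,len(p),p.mean(0) if len(p) else '', cv2.minAreaRect(p[:,:2].astype(np.float32)) if len(p) else '')
q=np.load('pics/d4.npz'); Y=cloud(cam('side'),q['d'])
for (u,v) in((285,232),(282,236),(290,222),(287,215),(287,205)): print(u,v,Y[v,u].round(0),q['im'][v,u])
print(env.state()['finger_gap'], env.state()['joint_positions'])
```

```text
TCP px [[253.4464213  216.14120226]
 [253.41911745 228.68461266]] key px [[252.51685653 239.36139008]
 [252.99788309 180.60464695]]
35 50 4036 [473.25585285 -94.71229021  43.97825072] ((478.987548828125, -92.28958892822266), (64.62246704101562, 64.23896789550781), 23.442577362060547)
110 135 139 [ 459.93067086 -100.13779759  127.5235719 ] ((467.79071044921875, -96.01710510253906), (29.208187103271484, 21.034587860107422), 18.2918701171875)
135 172 1867 [465.15471858 -98.47737307 158.12049837] ((464.7842712402344, -97.76899719238281), (22.78619956970215, 27.606815338134766), 21.440515518188477)
285 232 [474. -99. 140.] [73 45 26]
282 236 [ 463. -106.  134.] [73 45 30]
290 222 [ 485. -105.  174.] [33 35 41]
287 215 [ 474. -109.  203.] [39 39 40]
287 205 [ 465. -129.  250.] [33 37 46]
0.00356732489491342 [-1.37584534e+01 -1.76141949e+00  1.18907186e+02 -3.99414574e-04
  6.28549688e+01 -1.27657184e+02]
```

Run:
```python
from h import *
for t in('w4','w3','w1'):
    z=np.load(f'pics/{t}.npz'); s=dict(position=z['pos'],tool_rot=z['rot']); c=cam('wrist',s); X=cloud(c,z['d']); T=(X-z['pos'])@z['rot']
    if t=='w4': L=[(253,r) for r in range(200,262,5)]+[(240,240),(268,240)]
    else: L=[(x,r) for x in (180,330) for r in range(228,262,8)]
    print(t); [print(p,T[p[1],p[0]].round(0)) for p in L]
q=np.load('pics/d4.npz'); Y=cloud(cam('side'),q['d']); pos=np.load('pics/w4.npz')
T=(Y-pos['pos'])@pos['rot']
for r in range(205,240,2): print(r,[tuple(T[r,u].round(0).astype(int)) for u in (281,285,288)])
```

```text
w4
(253, 200) [ 22.  -0. -32.]
(253, 205) [ 20.  -0. -33.]
(253, 210) [ 16.  -0. -32.]
(253, 215) [ 14.  -0. -33.]
(253, 220) [ 11.  -0. -32.]
(253, 225) [  8.  -0. -32.]
(253, 230) [  7.  -0. -36.]
(253, 235) [  7.  -0. -42.]
(253, 240) [  7.  -0. -48.]
(253, 245) [  7.  -0. -53.]
(253, 250) [  6.  -0. -56.]
(253, 255) [  4.  -0. -56.]
(253, 260) [  0.  -0. -55.]
(240, 240) [  8.  -6. -49.]
(268, 240) [  8.   7. -49.]
w3
(180, 228) [-157. -132.  331.]
(180, 236) [  9. -35. -47.]
(180, 244) [  8. -33. -54.]
(180, 252) [  7. -32. -60.]
(180, 260) [  7. -31. -67.]
(330, 228) [-153.  135.  323.]
(330, 236) [  8.  37. -46.]
(330, 244) [  9.  35. -56.]
(330, 252) [  7.  34. -60.]
(330, 260) [  7.  32. -67.]
w1
(180, 228) [-124. -113.  257.]
(180, 236) [-128. -109.  238.]
(180, 244) [-120.  -99.  197.]
(180, 252) [-129.  -98.  191.]
(180, 260) [-139.  -98.  187.]
(330, 228) [-158.  138.  334.]
(330, 236) [-173.  139.  333.]
(330, 244) [-190.  140.  333.]
(330, 252) [-207.  141.  334.]
(330, 260) [-224.  143.  334.]
205 [(np.int64(33), np.int64(-13), np.int64(-119)), (np.int64(32), np.int64
[... 1741 characters left out ...]
), np.int64(-22))]
231 [(np.int64(25), np.int64(-7), np.int64(-29)), (np.int64(10), np.int64(-6), np.int64(-19)), (np.int64(0), np.int64(-8), np.int64(-14))]
233 [(np.int64(23), np.int64(-5), np.int64(-19)), (np.int64(11), np.int64(-7), np.int64(-13)), (np.int64(0), np.int64(-8), np.int64(-7))]
235 [(np.int64(25), np.int64(-7), np.int64(-15)), (np.int64(11), np.int64(-7), np.int64(-6)), (np.int64(-2), np.int64(-6), np.int64(2))]
237 [(np.int64(23), np.int64(-5), np.int64(-6)), (np.int64(11), np.int64(-8), np.int64(0)), (np.int64(-1), np.int64(-7), np.int64(8))]
239 [(np.int64(23), np.int64(-5), np.int64(1)), (np.int64(9), np.int64(-6), np.int64(9)), (np.int64(1), np.int64(-9), np.int64(13))]
```

Two views agree that the real fingertips sit about 35 mm above the reported TCP. The tips shut just over the bar and nothing was touched. I'll open, descend a further 35 mm or so, and re-grip.

Call:
send_rows(
  targets=[
    [0, 0, -10, 0],
    [0, 0, -5, 0],
    [0, 0, 0, 0],
    [0, 0, 0, 0],
    [0, 0, 0, 0],
    [0, 0, 5, 0],
    [0, 0, 10, 0],
  ],
  jaw=0.6,
)

```text
time_s: 8.3
position: [479.6, -91.8, 125.9]
tool_rot: [[-0.914, -0.405, 0.001], [-0.405, 0.914, -0.0], [-0.0, -0.0, -1.0]]
wrist_force: [-0.8, -1.2, 0.3]
finger_gap: 0.603
```

Call:
send_rows(
  targets=[
    [0, -0.5, 8, 0],
    [0, 0, 12, 0],
    [0, 0, 10, 0],
    [0, 0, 5, 0],
    [0, 0, 0, 0],
  ],
)

```text
time_s: 8.93
position: [479.2, -92.1, 90.7]
tool_rot: [[-0.914, -0.405, -0.001], [-0.405, 0.914, 0.0], [0.001, 0.001, -1.0]]
wrist_force: [0.1, -0.0, -0.2]
finger_gap: 0.595
```

Call:
send_rows(
  targets=[
    [0, 0, 0, 0],
    [0, 0, 0, 0],
    [0, 0, 0, 0],
    [0, 0, 0, 0],
    [0, 0, 0, 0],
    [0, 0, 0, 0],
  ],
  jaw=0,
)

```text
time_s: 9.68
position: [479.8, -92.2, 91.4]
tool_rot: [[-0.914, -0.405, 0.0], [-0.405, 0.914, -0.0], [-0.0, -0.0, -1.0]]
wrist_force: [-0.5, 0.5, 1.1]
finger_gap: 0.176
```

Run:
```python
from h import *
s=env.state(); print(s['position'],s['wrist_force'],s['wrist_torque'],s['finger_gap']*88)
im,d,s=grab('wrist','w5'); c=cam('wrist',s);X=cloud(c,d);T=(X-s['position'])@np.array(s['tool_rot'])
for r in range(180,256,6): print(r,T[r,253].round(0),T[r,232].round(0))
```

```text
[479.75621153 -92.19525407  91.42114695] [-0.45612343  0.48332391  1.05844985] [ 0.08402652  0.01377354 -0.053364  ] 15.50043126421243
180 [12. -0. 42.] [ 11. -16.  47.]
186 [ 8. -0. 40.] [  5. -17.  49.]
192 [ 27.  -0. -34.] [  1. -17.  47.]
198 [ 27.  -0. -43.] [ -4. -17.  47.]
204 [ 26.  -0. -50.] [ -9. -17.  48.]
210 [ 26.  -0. -59.] [-14. -17.  48.]
216 [ 26.  -0. -63.] [  74.    0. -182.]
222 [ 25.  -0. -67.] [-24. -17.  48.]
228 [ 22.  -0. -68.] [-30. -17.  48.]
234 [ 20.  -0. -68.] [  7. -11. -41.]
240 [ 17.  -0. -68.] [  7. -10. -48.]
246 [ 14.  -0. -68.] [  7. -10. -54.]
252 [ 12.  -0. -69.] [  7.  -9. -59.]
```

Gripped: the opening is 15.5 mm, matching the bar. Lift.

Call:
send_rows(
  targets=[
    [0, 0, -5, 0],
    [0, 0, -10, 0],
    [0, 0, -15, 0],
    [0, 0, -15, 0],
    [0, 0, -20, 0],
    [0, 0, -20, 0],
    [0, 0, -20, 0],
    [0, 0, -20, 0],
    [0, 0, -20, 0],
    [0, 0, -20, 0],
    [0, 0, -10, 0],
    [0, 0, -5, 0],
  ],
)

```text
time_s: 11.22
position: [479.8, -92.3, 272.2]
tool_rot: [[-0.914, -0.405, 0.001], [-0.405, 0.914, -0.0], [-0.001, -0.001, -1.0]]
wrist_force: [-0.1, 0.1, -1.9]
finger_gap: 0.18
```

Call:
send_rows(
  targets=[
    [-10, 18, 0, 0],
    [-20, 35, 0, 0],
    [-22, 41, 0, 0],
    [-23, 42, 0, 0],
    [-23, 42, 0, 0],
    [-23, 42, 0, 0],
    [-23, 42, 0, 0],
    [-23, 42, 0, 0],
    [-23, 42, 0, 0],
    [-22, 41, 0, 0],
    [-20, 35, 0, 0],
    [-19, 31, 0, 0],
  ],
)

```text
time_s: 12.72
position: [525.0, 425.0, 270.0]
tool_rot: [[-0.914, -0.406, -0.002], [-0.406, 0.914, -0.001], [0.002, -0.001, -1.0]]
wrist_force: [-0.1, 1.0, -0.7]
finger_gap: 0.178
```

Call:
send_rows(
  targets=[
    [0, 0, 0, 5],
    [0, 0, 0, 8],
    [0, 0, 0, 7.3],
    [0, 0, 0, 0],
    [0, 0, 0, 0],
    [0, 0, 0, 0],
  ],
)

```text
time_s: 13.48
position: [525.5, 423.5, 271.0]
tool_rot: [[-0.998, -0.064, -0.0], [-0.064, 0.998, -0.0], [0.0, -0.0, -1.0]]
wrist_force: [-0.7, 0.5, -1.0]
finger_gap: 0.183
```

```bash
cat > m.py <<'E'
from h import *
import sys
im,d,s=grab('wrist',sys.argv[1]); c=cam('wrist',s);X=cloud(c,d);R=np.array(s['tool_rot']);T=(X-s['position'])@R
print(s['position'],'yaw',np.degrees(np.arctan2(R[1,0],R[0,0]))%360,'tilt',R[:2,2],'gap',s['finger_gap']*88,'F',np.round(s['wrist_force'],1),'t',s['time_s'],'j',np.round(s['joint_positions'],1))
hsv=cv2.cvtColor(im,cv2.COLOR_RGB2HSV)
near=np.linalg.norm(X[...,:2]-[525.6,424],axis=-1)<45
m=(near&(abs(X[...,2]-69)<6)).astype(np.uint8); cc=cv2.findContours(m,0,1)[0]
if cc:
    cs=max(cc,key=cv2.contourArea); print('hub',cv2.minAreaRect(plane(c,cs.reshape(-1,2),70)[:,:2].astype(np.float32)))
m=((abs(X[...,2]-139)<7)&(np.linalg.norm(X[...,:2]-[525.6,424],axis=-1)<125)&(np.linalg.norm(X[...,:2]-[525.6,424],axis=-1)>30)).astype(np.uint8); cc=cv2.findContours(m,0,1)[0]
if cc:
    cs=max(cc,key=cv2.contourArea); p=plane(c,cs.reshape(-1,2),140)[:,:2].astype(np.float32); o,r=cv2.minEnclosingCircle(p); v=np.array(o)-[525.6,424]
    print('lid',o,r,'dir',np.degrees(np.arctan2(v[1],v[0]))%360,np.linalg.norm(v))
# key in tool frame: bar top and collar/shank
m=(abs(T[...,2]+68)<6)&(abs(T[...,0])<35)&(abs(T[...,1])<12)&(hsv[...,1]>90)
if m.any(): print('bar front x',np.percentile(T[m][:,0],[2,98]),'y',np.percentile(T[m][:,1],[2,98]))
m=(T[...,2]>-25)&(T[...,2]<80)&(abs(T[...,0])<20)&(abs(T[...,1])<20)
for lo in range(-25,80,15):
    q=T[m&(T[...,2]>lo)&(T[...,2]<lo+15)]
    if len(q)>3: print('shank z',lo,len(q),'xmax',np.percentile(q[:,0],95).round(1),'y',np.percentile(q[:,1],[3,97]).round(1))
E
python3 m.py w6
```

```text
[525.4620119  423.49593359 271.0001103 ] yaw 183.6624720094854 tilt [-0.00030773 -0.00025918] gap 16.0932388030405 F [-0.7  0.5 -1. ] t 13.475 j [ 36.8  13.3  86.9  -0.   79.9 -56.9]
hub ((525.2125244140625, 423.17333984375), (45.345062255859375, 45.337677001953125), 3.6514856815338135)
lid (452.10382080078125, 419.1609191894531) 30.181684494018555 dir 183.7669890240854 73.65531250340794
bar front x [-6.77022332 26.29629707] y [-8.89982291  8.43093787]
shank z 20 64 xmax 8.1 y [-6.1  7.3]
shank z 35 375 xmax 13.1 y [-11.1  12.3]
shank z 50 4 xmax 8.0 y [-5.5  7.4]
shank z 65 24 xmax 8.0 y [-5.6  7. ]
```

View pics/w6.png

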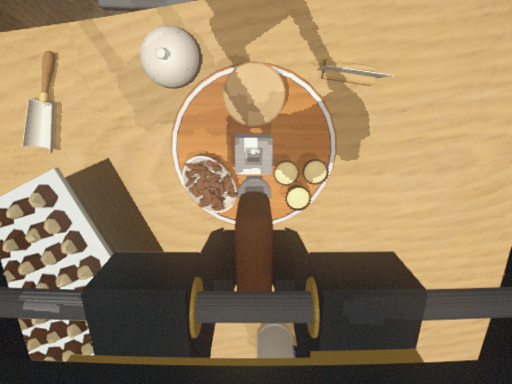

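Aligned: hub (253,155), jar lid (254,93), card (357,72), key collar (254,188). Nudge and descend.

Call:
send_rows(
  targets=[
    [-0.4, -0.6, 8, 0],
    [0, 0, 15, 0],
    [0, 0, 18, 0],
    [0, 0, 18, 0],
    [0, 0, 18, 0],
    [0, 0, 15, 0],
    [0, 0, 10, 0],
    [0, 0, 5, 0],
    [0, 0, 0, 0],
    [0, 0, 0, 0],
  ],
)

```text
time_s: 14.78
position: [526.4, 423.4, 165.1]
tool_rot: [[-0.998, -0.063, 0.001], [-0.063, 0.998, 0.001], [-0.001, 0.001, -1.0]]
wrist_force: [1.0, 0.9, -1.7]
finger_gap: 0.181
```

```bash
python3 m.py w7
```

```text
[526.43429347 423.41473194 165.08660107] yaw 183.59784392658824 tilt [0.00116531 0.00087186] gap 15.887219224302155 F [ 1.   0.9 -1.7] t 14.775 j [ 36.7  16.4  94.1   0.   69.4 -56.9]
hub ((525.3018798828125, 423.12255859375), (46.414249420166016, 46.0654182434082), 3.569714307785034)
lid (452.39215087890625, 419.4832763671875) 30.009517669677734 dir 183.53051739107607 73.34705151069154
bar front x [-6.71169184 26.28763952] y [-7.06953162  8.46138981]
shank z 20 60 xmax 8.2 y [-6.1  7.3]
shank z 35 375 xmax 13.2 y [-11.1  12.3]
shank z 65 24 xmax 8.2 y [-5.6  7. ]
```

Call:
send_rows(
  targets=[
    [0.4, -0.6, 4, 0],
    [0, 0, 5, 0],
    [0, 0, 5, 0],
    [0, 0, 5, 0],
    [0, 0, 4, 0],
    [0, 0, 4, 0],
    [0, 0, 0, 0],
  ],
)

```text
time_s: 15.7
position: [527.7, 423.5, 141.4]
tool_rot: [[-0.998, -0.063, 0.005], [-0.063, 0.998, 0.003], [-0.005, 0.002, -1.0]]
wrist_force: [-0.5, -1.4, 11.6]
finger_gap: 0.176
```

```bash
python3 m.py w8; python3 -c "
from h import *
for i in range(1):
  s=env.state();print(s['wrist_torque'],s['wrist_force'],s['position'])
z=np.load('pics/w8.npz');im=z['im'];cv2.imwrite('pics/c8.png',cv2.resize(im[110:230,180:340,::-1],(800,600),interpolation=2))"
```

```text
[527.70314171 423.47725919 141.40708704] yaw 183.6075800238909 tilt [0.00489372 0.00270704] gap 15.459807116576046 F [-0.5 -1.4 11.6] t 15.7 j [ 36.7  17.4  95.5  -0.   66.8 -56.9]
hub ((525.0564575195312, 423.2016906738281), (46.413394927978516, 45.87122344970703), 3.5451769828796387)
lid (452.2773742675781, 419.5203552246094) 30.02199935913086 dir 183.49613926171435 73.45934019313339
bar front x [-6.82941432 26.16185555] y [-6.90160476  9.85165899]
shank z 20 103 xmax 10.0 y [-6.7  6.5]
shank z 35 401 xmax 15.1 y [-11.8  11.5]
shank z 50 5 xmax 10.5 y [-7.   5.7]
shank z 65 1164 xmax 18.7 y [-19.3  19.4]
[-0.50698992  0.33863206  0.01513552] [-0.1841536  -2.5519412  11.93642589] [527.70611874 423.4838208  141.44472517]
```

View pics/c8.png

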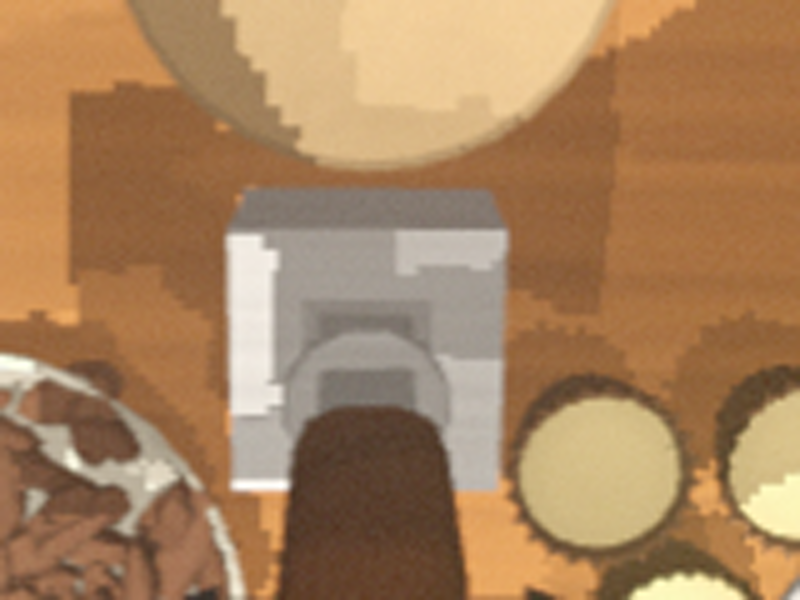

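The tip is in the mouth, but the hand sits about 2 mm off in +x and tilts the key about 1°. Ease up, shift, and go on.

Call:
send_rows(
  targets=[
    [0, 0, -3, 0],
    [2, 0, 0, 0],
    [0, 0, 2, 0],
    [0, 0, 2, 0],
    [0, 0, 2, 0],
    [0, 0, 2, 0],
    [0, 0, 0, 0],
  ],
)

```text
time_s: 16.62
position: [528.8, 424.9, 140.7]
tool_rot: [[-0.998, -0.063, 0.012], [-0.063, 0.998, 0.007], [-0.013, 0.006, -1.0]]
wrist_force: [0.7, -2.9, 24.5]
finger_gap: 0.182
```

```bash
python3 m.py w9;python3 -c "
from h import *
s=env.state();print(s['wrist_torque'],s['wrist_force'])"
```

```text
[528.81951715 424.8748357  140.74814002] yaw 183.61072413107925 tilt [0.01217378 0.00679075] gap 16.004766282745216 F [ 0.7 -2.9 24.5] t 16.625 j [ 36.7  17.3  95.7  -0.1  66.2 -56.8]
hub ((525.06689453125, 423.4946594238281), (46.79253387451172, 45.404293060302734), 2.1482532024383545)
lid (452.29248046875, 420.2261657714844) 30.06077766418457 dir 182.9469564631668 73.40459280323623
bar front x [-6.65236265 26.01790075] y [-6.74046361  8.88419248]
shank z 5 5 xmax 10.7 y [-7.1  4.4]
shank z 20 133 xmax 11.3 y [-7.3  5.7]
shank z 35 421 xmax 16.5 y [-12.6  10.6]
shank z 50 9 xmax 12.6 y [-7.9  5. ]
shank z 65 1092 xmax 18.8 y [-19.4  19.4]
[-0.79702707 -0.06996648 -0.00406071] [ 0.48748443 -2.48286283 24.27062386]
```

Call:
send_rows(
  targets=[
    [0, 0, -5, 0],
    [0, 0, -6, 0],
    [0, 0, -5, 0],
    [0, 0, 0, 0],
    [0, 0, 0, 0],
    [0, 0, 0, 0],
  ],
)

```text
time_s: 17.42
position: [523.0, 422.1, 147.4]
tool_rot: [[-0.998, -0.063, -0.001], [-0.063, 0.998, -0.001], [0.002, -0.001, -1.0]]
wrist_force: [0.6, -0.7, -0.5]
finger_gap: 0.175
```

```bash
python3 m.py w10;python3 m.py w11|head -2; python3 -c "
from h import *
s=env.state();print(s['wrist_torque'],s['wrist_force'])"
```

```text
[522.95095956 422.08893246 147.39398167] yaw 183.6093733732731 tilt [-0.00146128 -0.00086249] gap 15.409241530556228 F [ 0.6 -0.7 -0.5] t 17.425 j [ 36.8  16.9  95.4   0.   67.8 -56.8]
hub ((525.0930786132812, 423.37286376953125), (46.8855094909668, 45.495819091796875), 2.233593225479126)
lid (452.18896484375, 420.2582092285156) 30.029651641845703 dir 182.9178644319306 73.50633361071509
bar front x [-6.6188028  26.24294137] y [-6.97109803  8.48201715]
shank z 20 81 xmax 8.6 y [-6.1  7. ]
shank z 35 376 xmax 13.5 y [-11.1  12.2]
shank z 50 6 xmax 8.7 y [-6.2  6.7]
shank z 65 1199 xmax 18.9 y [-19.3  19.3]
[523.12570317 422.13164065 147.56297271] yaw 183.60579896091758 tilt [-0.00112384 -0.00065177] gap 15.678134073015942 F [-0.5 -0.8 -0.8] t 17.475 j [ 36.8  16.9  95.4   0.   67.8 -56.8]
hub ((525.1043701171875, 423.353271484375), (47.27104949951172, 45.466087341308594), 2.332373857498169)
[ 0.08124811 -0.00275178  0.0255809 ] [-0.30323215  0.98194169 -0.80813276]
```

Run:
```python
from h import *
z=np.load('pics/w10.npz'); s=dict(position=z['pos'],tool_rot=z['rot']); c=cam('wrist',s); X=cloud(c,z['d']); R=z['rot'];T=(X-z['pos'])@R
hub=np.array([525.1,423.36,70]); hr=np.array([np.cos(np.radians(182.6)),np.sin(np.radians(182.6)),0])
g=cv2.cvtColor(z['im'],cv2.COLOR_RGB2GRAY)
for r in range(150,215):
    w=plane(c,[(253,r)],70)[0]
    print(r,g[r,250:257:3],'T',T[r,253].round(1),'Z',X[r,253,2].round(0),'z70 along jar',((w-hub)@hr).round(1))
```

```text
150 [119 126 140] T [ 21.3   0.  118.2] Z 29.0 z70 along jar 30.8
151 [111 116 119] T [ 20.3   0.  118.1] Z 29.0 z70 along jar 29.9
152 [117 119 118] T [ 19.3   0.  118.2] Z 29.0 z70 along jar 29.1
153 [123 121 122] T [ 19.6   0.  111.8] Z 36.0 z70 along jar 28.2
154 [117 121 124] T [1.97e+01 1.00e-01 1.06e+02] Z 41.0 z70 along jar 27.4
155 [119 121 122] T [1.980e+01 1.000e-01 1.004e+02] Z 47.0 z70 along jar 26.5
156 [120 121 122] T [19.7  0.1 96.3] Z 51.0 z70 along jar 25.7
157 [122 124 122] T [19.4  0.1 93.2] Z 54.0 z70 along jar 24.8
158 [121 120 122] T [20.   0.1 85.7] Z 62.0 z70 along jar 23.9
159 [122 122 122] T [19.5  0.1 83.8] Z 64.0 z70 along jar 23.1
160 [137 137 130] T [19.7  0.1 78.7] Z 69.0 z70 along jar 22.2
161 [155 155 157] T [19.1  0.1 77.4] Z 70.0 z70 along jar 21.4
162 [157 157 156] T [17.8  0.1 79.2] Z 68.0 z70 along jar 20.5
163 [155 156 157] T [17.   0.1 79.1] Z 68.0 z70 along jar 19.6
164 [157 156 158] T [16.5  0.1 77. ] Z 70.0 z70 along jar 18.8
165 [159 156 158] T [15.5  0.1 77.7] Z 70.0 z70 along jar 17.9
166 [157 157 158] T [14.3  0.1 79.5] Z 68.0 z70 along
[... 2378 characters left out ...]
 T [ 26.9   0.4 -51.7] Z 199.0 z70 along jar -17.2
205 [72 68 68] T [ 26.7   0.4 -52.5] Z 200.0 z70 along jar -18.2
206 [71 69 72] T [ 27.    0.4 -54.5] Z 202.0 z70 along jar -19.1
207 [70 71 69] T [ 26.8   0.4 -55.4] Z 203.0 z70 along jar -20.0
208 [74 66 67] T [ 26.5   0.4 -55.7] Z 203.0 z70 along jar -21.0
209 [69 69 74] T [ 26.6   0.5 -57.1] Z 205.0 z70 along jar -21.9
210 [71 71 70] T [ 26.6   0.5 -58.4] Z 206.0 z70 along jar -22.9
211 [71 68 71] T [ 26.9   0.5 -60.3] Z 208.0 z70 along jar -23.8
212 [69 72 72] T [ 26.8   0.5 -61.3] Z 209.0 z70 along jar -24.8
213 [68 71 68] T [ 26.5   0.5 -61.8] Z 209.0 z70 along jar -25.7
214 [74 70 71] T [ 26.6   0.5 -62.9] Z 210.0 z70 along jar -26.7
```

Call:
send_rows(
  targets=[
    [-2.1, 0.4, -1, 1.1],
    [-2.1, 0.3, 0, 0],
    [0, 0, 0, 0],
    [0, 0, 2, 0],
    [0, 0, 2, 0],
    [0, 0, 2, 0],
    [0, 0, 2, 0],
    [0, 0, 2, 0],
    [0, 0, 0, 0],
  ],
)

```text
time_s: 18.65
position: [527.6, 423.1, 138.9]
tool_rot: [[-0.999, -0.044, -0.0], [-0.044, 0.999, -0.0], [0.0, -0.0, -1.0]]
wrist_force: [-0.1, -0.4, -1.0]
finger_gap: 0.181
```

```bash
python3 m.py w12;python3 -c "
from h import *
s=env.state();print(s['wrist_torque'],s['wrist_force'])"
```

```text
[527.61732515 423.09845573 138.87678319] yaw 182.50095901187953 tilt [-0.00040471 -0.00033049] gap 15.90180269467288 F [-0.1 -0.4 -1. ] t 18.65 j [ 36.6  17.7  95.4  -0.   67.  -55.9]
hub ((525.16796875, 423.1570129394531), (46.88460159301758, 45.825618743896484), 2.4952030181884766)
lid (452.30889892578125, 420.3108215332031) 30.043088912963867 dir 182.88160640803213 73.38389151871976
bar front x [-6.56405383 26.22907878] y [-6.97285335  8.65818649]
shank z 20 79 xmax 8.6 y [-6.   7.1]
shank z 35 381 xmax 13.6 y [-11.1  12.3]
shank z 50 5 xmax 8.7 y [-6.2  6.7]
shank z 65 1219 xmax 19.0 y [-19.3  19.3]
[-0.04390642 -0.05197845  0.01797066] [ 0.3978113  -0.48224385 -0.53460081]
```

No contact force this time, and it is deeper than where it stuck. Continue.

Call:
send_rows(
  targets=[
    [0, 0, 2, 0],
    [0, 0, 2, 0],
    [0, 0, 2, 0],
    [0, 0, 3, 0],
    [0, 0, 3, 0],
    [0, 0, 0, 0],
  ],
)

```text
time_s: 19.45
position: [527.5, 423.0, 126.6]
tool_rot: [[-0.999, -0.044, -0.001], [-0.044, 0.999, -0.001], [0.001, -0.001, -1.0]]
wrist_force: [0.2, 0.4, -1.5]
finger_gap: 0.174
```

Call:
send_rows(
  targets=[
    [0, 0, 3, 0],
    [0, 0, 3, 0],
    [0, 0, 2, 0],
    [0, 0, 2, 0],
    [0, 0, 1.5, 0],
    [0, 0, 1, 0],
    [0, 0, 0, 0],
  ],
)

```text
time_s: 20.32
position: [528.1, 423.4, 116.2]
tool_rot: [[-0.999, -0.044, 0.001], [-0.044, 0.999, 0.001], [-0.001, 0.0, -1.0]]
wrist_force: [-1.2, -1.0, 5.7]
finger_gap: 0.18
```

```bash
python3 m.py w13;python3 -c "
from h import *
s=env.state();print(s['wrist_torque'],s['wrist_force'])"
```

```text
[528.06698549 423.41583874 116.2309794 ] yaw 182.5008620572197 tilt [0.0008114  0.00050096] gap 15.859397144065682 F [-1.2 -1.   5.7] t 20.325 j [ 36.6  18.7  96.5  -0.   64.7 -55.9]
hub ((524.9223022460938, 423.189697265625), (46.474754333496094, 45.804107666015625), 2.48162841796875)
lid (452.268798828125, 420.3226013183594) 29.942148208618164 dir 182.87085257360766 73.42335000783972
bar front x [-6.67024884 26.26783334] y [-6.87452792  8.3545237 ]
shank z 20 89 xmax 9.0 y [-6.   6.6]
shank z 35 1640 xmax 18.6 y [-19.2  19.2]
[-0.32892103  0.43517854 -0.06733299] [-1.39672907 -1.16057371  4.98760504]
```

Key is home: z 116.2, as predicted, with the collar loaded at about 5 N. Start turning clockwise.

Call:
send_rows(
  targets=[
    [0.1, -0.2, 0, 3],
    [0.1, -0.2, 0, 5],
    [0.1, -0.2, 0, 6],
    [0.1, -0.2, 0, 6],
    [0.1, -0.2, 0, 6],
    [0.1, -0.1, 0, 6],
    [0.1, -0.1, 0, 6],
    [0, 0, 0, 6],
    [0, 0, 0, 5],
    [0, 0, 0, 3],
    [0, 0, 0, 0],
    [0, 0, 0, 0],
  ],
)

```text
time_s: 21.88
position: [527.1, 421.4, 116.3]
tool_rot: [[-0.65, 0.76, 0.0], [0.76, 0.65, -0.001], [-0.001, -0.001, -1.0]]
wrist_force: [-1.1, -4.8, 6.8]
finger_gap: 0.179
```

```bash
python3 m.py w14;python3 -c "
from h import *
s=env.state();print(s['wrist_torque'],s['wrist_force'])"
```

```text
[527.07188355 421.38182688 116.25806825] yaw 130.52856315133218 tilt [ 0.00044516 -0.00139342] gap 15.75261592160128 F [-1.1 -4.8  6.8] t 21.875 j [36.6 18.6 96.7 -0.1 64.7 -3.9]
hub ((525.245361328125, 424.08270263671875), (45.771583557128906, 47.11363220214844), 50.213016510009766)
lid (469.4060974121094, 471.1121520996094) 29.950651168823242 dir 140.0240199612533 73.33014089386485
bar front x [-5.36717388 27.56018229] y [-6.03451872  9.33229948]
shank z 20 75 xmax 9.5 y [-5.9  7.4]
shank z 35 1583 xmax 19.0 y [-19.2  19.2]
[-1.00064957  0.46925401  0.05769159] [-2.09379224 -4.00807864  7.2525048 ]
```

Call:
send_rows(
  targets=[
    [-0.2, -0.2, 0, 3],
    [-0.1, -0.1, 0, 3],
    [0, 0, 0, 1.5],
    [0, 0, 0, 0],
    [0, 0, 0, 0],
    [0, 0, 0, 0],
  ],
)

```text
time_s: 22.68
position: [526.9, 421.0, 116.2]
tool_rot: [[-0.545, 0.838, 0.0], [0.838, 0.545, -0.001], [-0.001, -0.001, -1.0]]
wrist_force: [-2.0, -3.0, 6.9]
finger_gap: 0.179
```

```bash
python3 m.py w15;python3 - <<'E'
from h import *
s=env.state();print(s['wrist_torque'],s['wrist_force'])
z=np.load('pics/w15.npz'); c=cam('wrist',dict(position=z['pos'],tool_rot=z['rot'])); X=cloud(c,z['d'])
near=np.linalg.norm(X[...,:2]-[415,545],axis=-1)<60
for lo,hi in((8,22),(12,22),(30,62)):
    p=X[near&(X[...,2]>lo)&(X[...,2]<hi)]; print(lo,hi,len(p), cv2.minAreaRect(p[:,:2].astype(np.float32)) if len(p) else '')
h=cv2.cvtColor(z['im'],cv2.COLOR_RGB2HSV); m=(h[...,1]<60)&(h[...,2]>150)&(abs(X[...,2]-32)<6)&(abs(np.linalg.norm(X[...,:2]-[525.5,424],axis=-1)-110)<8)
p=X[m][:,:2]; A=np.c_[2*p,np.ones(len(p))]
for _ in range(4):
    q=np.linalg.lstsq(np.c_[2*p,np.ones(len(p))],(p**2).sum(1),rcond=None)[0]; r=np.sqrt(q[2]+q[:2]@q[:2]); e=abs(np.linalg.norm(p-q[:2],axis=1)-r); p=p[e<2.5*np.median(e)]
print('rim',q[:2],r,len(p))
E
```

```text
[526.87176272 421.04782173 116.23348788] yaw 123.02672087677368 tilt [ 0.00013644 -0.00128148] gap 15.760499189440825 F [-2.  -3.   6.9] t 22.675 j [36.5 18.6 96.7 -0.1 64.7  3.6]
hub ((525.2807006835938, 424.210693359375), (45.79443359375, 47.13186264038086), 42.87034606933594)
lid (475.9230651855469, 477.839111328125) 29.916213989257812 dir 132.69748973143177 73.25604248907844
bar front x [-5.17995237 27.72431274] y [-5.93751793  9.32676414]
shank z 20 78 xmax 9.9 y [-5.8  7.5]
shank z 35 1571 xmax 18.7 y [-19.2  19.3]
[-0.85899006  0.57767834  0.13645838] [-2.23736292 -3.56742179  6.66496171]
8 22 529 ((419.52044677734375, 519.4857177734375), (32.28041458129883, 12.178143501281738), 85.41607666015625)
12 22 476 ((419.5200500488281, 519.48583984375), (32.28423309326172, 12.17581844329834), 85.39569854736328)
30 62 252 ((413.6690673828125, 512.2083740234375), (18.285053253173828, 2.006342649459839), 83.99561309814453)
rim [526.18197331 423.64808256] 107.84099029412874 2374
```

View pics/w15.png

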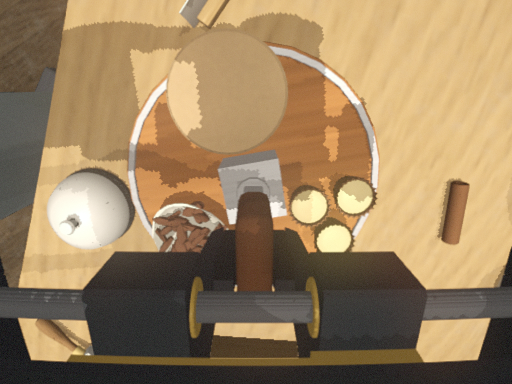

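Call:
send_rows(
  targets=[
    [0, 0, 0, 0.2],
    [0, 0, 0, 0],
    [0, 0, 0, 0],
    [0, 0, 0, 0],
    [0, 0, 0, 0],
    [0, 0, 0, 0],
  ],
)

```text
time_s: 23.48
position: [526.9, 421.0, 116.3]
tool_rot: [[-0.542, 0.84, 0.0], [0.84, 0.542, -0.001], [-0.001, -0.001, -1.0]]
wrist_force: [-1.9, -3.3, 6.5]
finger_gap: 0.182
```

```bash
python3 m.py w16
python3 - <<'E'
from h import *
z=np.load('pics/w16.npz'); c=cam('wrist',dict(position=z['pos'],tool_rot=z['rot'])); X=cloud(c,z['d']); T=(X-z['pos'])@z['rot']
# collar top height
u0=proj(c,[z['pos']-[0,0,40]+z['rot'][:,0]*11+z['rot'][:,1]*0.6])[0].astype(int); print(u0)
for r in range(u0[1]-12,u0[1]+10): print(r,T[r,u0[0]].round(1),X[r,u0[0],2].round(1))
E
```

```text
[526.87801363 421.04783801 116.27269146] yaw 122.82744349811917 tilt [ 0.00016599 -0.00123863] gap 15.988644462092378 F [-1.9 -3.3  6.5] t 23.475 j [36.5 18.6 96.7 -0.1 64.7  3.8]
hub ((525.31689453125, 424.20166015625), (45.776390075683594, 47.14128875732422), 42.7193603515625)
lid (476.0355529785156, 477.9918518066406) 29.917585372924805 dir 132.55188992917763 73.29225382027609
bar front x [-5.12130369 27.85630378] y [-5.9532486   9.36121095]
shank z 20 71 xmax 9.8 y [-5.9  7.5]
shank z 35 1577 xmax 19.1 y [-19.1  19.2]
[252 184]
172 [18.2  0.3 48.1] 68.1
173 [17.6  0.3 47.8] 68.5
174 [16.8  0.3 47.8] 68.5
175 [16.3  0.3 46.7] 69.6
176 [15.   0.3 48.4] 67.8
177 [15.2  0.3 44.7] 71.5
178 [14.9  0.3 43.1] 73.1
179 [14.5  0.3 41.7] 74.5
180 [14.1  0.3 40.2] 76.0
181 [13.2  0.3 40.8] 75.5
182 [11.9  0.3 42.5] 73.7
183 [11.3  0.3 42.2] 74.1
184 [10.8  0.3 41.1] 75.2
185 [ 9.9  0.3 41.7] 74.6
186 [ 9.5  0.3 40.2] 76.1
187 [ 9.8  0.3 36.5] 79.7
188 [ 9.2  0.3 36.2] 80.1
189 [ 9.2  0.4 33.6] 82.6
190 [ 9.4  0.4 30.5] 85.8
191 [ 9.7  0.4 27.4] 88.9
192 [ 28.3   0.8 -33.9] 150.1
193 [ 28.3   0.8 -35.4] 151.7
```

The collar top is about 6 mm above the hub face, which is the collar's own thickness, so the key is fully home. The jar lines up and the carousel is at rest.

```bash
python3 -c "
from bench import env
print(env.sign_off())"
```

```text
the job is handed in; nothing more can be done
None
```

The key is fully home in the carousel's socket. The jar stands behind the card stand, and the arm is holding the key there, gripped. I handed the job in at about 23.5 s of the 53 s allowed; sign-off gave no verdict.

**What I did:** I took the brown-handled key from its stand and carried it over in front of the chocolate tray. I pushed it down until the collar met the hub, then turned the carousel about 50° clockwise with it.

**Last checks:**
- **Line-up:** the jar lies at 132.6° from the axis and the card stand at about 132.5°, so they agree to a few tenths of a degree. The card was measured in full only once, and later views were partial.
- **Key home:** the collar top reads about 6.5 mm above the hub face, against the collar's own 6 mm. About 6.5 N presses down on it.
- **At rest:** the jaws read 16 mm on the bar. The jar direction changed only by the last 0.2° nudge between the final two looks.
- **Other things:** I saw nothing moved in the wrist views. The brush and scoop were not checked in full at the end.

**What went wrong or disagreed:**
- **First grip:** it closed on air, because the real fingertips sit about 35 mm above the reported tool point. Nothing was moved.
- **First insertion:** it caught at the socket mouth with up to 24.5 N. I backed off, shifted about 4 mm and it went in freely.
- **Sideways load:** about 4 N remains on the key as it is held.
- **Hub position:** the different views disagree by about 1 mm.

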